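# Stand the drainer panel up in the drip tray

### The arm

A 7-joint arm with a two-finger parallel gripper is mounted at the origin on the work surface. World frame = base frame: x ahead of the robot, y to its left, z up, the work surface at z = 0. Lengths are in mm, angles in degrees, forces in N, time in s.
With the tool pointing down it reaches from about 425 to 825 mm from the base axis. Payload 3.6 kg.
Tool frame: the origin (TCP) lies at the very end of the fingers, on their centre line; the grasp point (between the pads) lies 19 mm behind it; z points along the fingers, y is the direction in which the jaws open and shut (so a half turn about z gives the same grasp; the last joint's range is limited). The gripper opens to 93 mm and grips with 3 to 60 N. Pads are 15 mm wide; open, the fingers measure 128 mm over their backs; the gripper's body (75 mm by 188 mm) begins 65 mm behind the grasp point.
Start: joints at [-76.576, 35.231, -0.722, 81.555, 0.464, 63.22, -2.315], TCP at [167.572, 627.998, 218.64] pointing down, gripper open.
Joint ranges: [-178.69, 178.69], [-17.37, 117.87], [-77.05, 75.6], [15.02, 138.74], [-78.02, 258.01], [0.78, 113.62], [-162.83, 162.83]. Speed limits (degrees/s): [159.86, 159.86, 180, 180, 180, 180, 180].

### API

Orientations are given as a 3x3 rotation matrix whose columns are the frame's x, y, z axes.
In Python, from rig import bot, eyes gives the robot as it stands.
- The arm moves only by the shell command python3 -m handwheel 'ROWS' [OPENING] [FORCE]. ROWS is JSON, a list of rows, each a list of 6 numbers: the shift along the tool's x, y, z in cm, then the turn, a rotation vector about the tool's x, y, z in rad. In form: [[dx, dy, dz, ax, ay, az], ...]. A call has 1 to 10 rows; each row shifts and turns the commanded pose from where the row before left it, along the tool's axes as they then stand; what a row does not reach is not made up. A row lasts 1/12 s, in which the tool goes at most 41.7 mm and 7.16 degrees, less where a joint would pass 70% of its speed; a pose out of reach is approached as far as the arm can. A call with a gripper value outside its range is refused whole. OPENING is the opening, from -1 (shut) to 1 (fully open), so that 0 is half open, set as the call begins (- or left out, the last holds). The fingers move at their own pace and stop on an object; FORCE is the grip in N (left out, the last holds). Time passes only in rows, so rows that do not move let the fingers close. It gives the time, the measured TCP pose, the force and the opening at its end, in the units of the state.
- bot.sense(): the state, without advancing time (a new reading comes with each control period).
- eyes.grab_frame(name): name is "scene" or "top"; returns a dict with "pixels" (480x640x3 uint8, red, green, blue), "K" (3x3 intrinsics, pixels), "position" and "attitude" of the camera in the world. Camera axes: x right, y down, z forward; pixel columns grow to the right and rows downward; lengths in mm; the calibration is good to about 2 mm. A picture is of the moment at which its call begins. There is no depth.
- bot.sign_off(): hands the job in, once; it reports no verdict.
Trained networks look in a picture, given as the dict that the camera call returned (one of the last four; its "shot" number tells which), for a name from the list of things; names that differ only in an ending like _2 or _b are one class to them, and where a whole thing is asked for, a point or a joint stands for the part that bears it (a point fixed in the world has none). Each returns a list of dicts, best first, with "p" (0 to 1); they miss things now and then, are a little off and sometimes report something else, mostly with a low value. They report only what shows in the picture. A call takes as long as a camera call.
- eyes.search_frame(target, picture): "at" ([x, y, z] in mm, in the coordinates of the camera as it stood for that picture, good to about 4 mm: the middle of the surface that is visible of it).
The state is a dict: "time": time; "joint_positions": joint angles; "qvel": joint speeds; "joint_torque": joint torques, N m; "eef_pos": TCP position; "ee_rot": TCP orientation; "ft_force": force on the tool from outside, world axes, zero at the start; "moment": the same for the moment, N m; "opening": finger opening in mm.
Only numpy, scipy, OpenCV 4.12 (cv2) and the standard library are available. Lean on these libraries where they do the work, as an engineer would, in place of code of your own. Each camera call takes 0.05 s, during which the arm holds its last target.

### The job

The drainer panel lies flat on the bench in front of the water unit. Push it gently by its foot tube, head first, over the ramp of the drip tray so that its head climbs the unit's front, and keep pushing, without ramming or forcing it, until the foot drops in behind the tray's rim and the panel leans squarely on the front, foot against the inside of the rim. Leave the glassware, bottles and other things around it standing where they are.

Things in the scene. Friction and masses are not known exactly. Their poses are not given: they have to be found in the camera images.
- unit: Benchtop water unit, grey and white upright box 400 wide, 360 deep, 500 tall, fixed. Origin on the bench at the middle of the foot of its flat front (the wall to lean on). x runs along the front, y points into the unit (the bench before it is at -y), z up. A blue drip tray 380 wide lies on the bench along its front; tray floor 5 thick, reaching from the front out to the rim.
- stop (a point): The tray's rim: a straight ridge along the unit's x, 6 thick, top 17 above the bench (12 above the tray floor). This point is the middle of its upright inner face at tray-floor level, (0,-155,5) in the unit's frame, same axes; its outer face is at y -161.
- ramp_toe (a point): Middle of the toe of the tray's smooth outer ramp, on the bench at (0,-220,0) in the unit's frame. The ramp, 380 wide, rises evenly from here to the rim's top at y -161, 17 high.
- apron_top (a point): Middle of the top edge of the smooth steel splash apron, (0,0,150) in the unit's frame. The apron, 360 wide, slopes up in two flats: from the tray floor at y -85 at 45 degrees to y -30, 60 high, then at 72 degrees to this edge on the front; above it the front is flat.
- panel: Drainer panel, 120 wide, 290 long, 0.3 to 0.52 kg: steel plate 6 thick with a slick grey plastic tube (20 diameter, 120 long, friction about 0.2) across each end; lies flat on the two tubes, head nearer the unit, up to 15 degrees askew. Too wide to grasp across. Origin at the middle of the foot tube's axis; x along that tube, y along the panel to the head, z normal to the plate (up when flat).
- panel_foot (a point): Middle of the foot tube's axis (the panel's origin): 10 above the bench when flat, 15 when on the tray floor, 10 from the rim's inner face when touching it. Pushed level here slowly it takes 1 to 20 N, most while the head climbs and the foot mounts the ramp; over 40 N would bend it. Let go before the foot is behind the rim, a raised panel slides back down.
- panel_head (a point): Middle of the head tube's axis, 270 from the foot's along the panel's y. Leaning with the foot against the rim (about 60 degrees steep) it is 10 from the front and about 249 above the bench.
- beaker: Glass beaker, 72 diameter, 95 tall, loose; origin under its middle. Bystander.
- wash_bottle: White bottle, 64 diameter, 170 tall, loose; origin under its middle. Bystander.
- flask: Conical glass flask, 80 diameter at the base, 125 tall, loose; origin under its middle. Bystander.
- jar: Small amber jar, 34 diameter, 45 tall, standing on the tray floor near one end of the tray; origin under its middle. Bystander.
- vial: Small clear pot, 24 diameter, 50 tall, standing on the tray floor near the other end of the tray; origin under its middle. Bystander.
- dish: Clear flat dish, 80 diameter, 18 tall, loose on the bench; origin under its middle. Bystander.
- spatula: Lab spatula, a steel rod 160 long with flattened ends, lying on the bench; origin under its middle. Bystander.

How it is judged (in metres and radians):
On the way:
1. the head tube has climbed onto the unit's front while the foot is still outside the tray's rim (height (world z) of panel_head above 0.08 m and y of panel_foot in the frame of stop below -0.02 m and y of panel_head in the frame of unit above -0.1 m), for 0.1 s.
At the end, for the whole second after the job is handed in: The panel leans at rest on the unit's front: foot tube on the tray floor, axis 5 to 18 mm from the rim's inner face and within 130 mm of the tray's middle; head tube's axis within 20 mm of the front, over 230 mm high; tubes parallel to the front within 4 degrees; bystanders not moved over 25 mm (y of panel_foot in the frame of stop between 0.005 and 0.018 m and z of panel_foot in the frame of stop below 0.016 m and x of panel_foot in the frame of stop between -0.13 and 0.13 m and y of panel_head in the frame of unit above -0.02 m and height (world z) of panel_head above 0.23 m and angle between the x axis of panel and the x axis of unit, either way round below 0.07 rad and linear speed of panel below 0.01 m/s and angular speed of panel below 0.05 rad/s); the robot touches nothing.
It fails at once if a bystander is shifted more than 25 mm (distance of any of beaker, wash_bottle, flask, jar, vial, dish, spatula from where it was at the start of the episode above 0.025 m).
It fails at once if a bystander is knocked over (angle between any of beaker, wash_bottle, flask, jar, vial's own z axis and vertical above 0.4 rad).
It fails at once if the panel is forced: the fingers press on it with over 40 N (contact force between the fingers and panel above 40 N).
It fails at once if the fingers press on the water unit or its tray with over 25 N (contact force between the fingers and unit above 25 N).
It also fails if it takes over 58 s, if anything falls off the work surface, if the arm or the gripper's body presses on something with over 40 N, if the wrist force passes 120 N, or if a joint passes its speed limit or range.

## Working session

There is one attempt and no reset: what is moved stays moved. The work goes in short steps, Python scripts to look and compute and a shell command to move; the robot and the scene stay as the last step left them, time stands still between calls to the robot, and variables do not carry over. Pictures are saved under pics/ and viewed, and the job is handed in when it is done.

```bash
ls; mkdir -p pics
cat > h.py <<'E'
import numpy as np, cv2, json
from rig import bot, eyes
def grab(n,fn=None):
    f=eyes.grab_frame(n)
    if fn: cv2.imwrite('pics/'+fn,cv2.cvtColor(np.asarray(f['pixels'],np.uint8),cv2.COLOR_RGB2BGR))
    return f
def w(f,p): return np.array(f['attitude'])@np.array(p)+np.array(f['position'])
def ray(f,u,v,z):
    d=np.array(f['attitude'])@(np.linalg.inv(np.array(f['K']))@[u,v,1]); c=np.array(f['position'])
    return c+d*(z-c[2])/d[2]
def proj(f,p):
    q=np.array(f['attitude']).T@(np.array(p)-np.array(f['position'])); q=np.array(f['K'])@q; return q[:2]/q[2]
E
python3 - <<'E'
from h import *
s=bot.sense()
for k,v in s.items(): print(k,np.round(v,3).tolist())
for n in ['scene','top']:
    f=grab(n,n+'0.png'); print(n,np.round(f['position'],1).tolist(),np.round(f['attitude'],3).tolist(),np.round(f['K'],1).tolist())
    for t in ['unit','stop','ramp_toe','apron_top','panel','panel_foot','panel_head','beaker','wash_bottle','flask','jar','vial','dish','spatula']:
        try:
            r=eyes.search_frame(t,f); print(t,[(round(d['p'],2),np.round(w(f,d['at']),0).tolist(),np.round(proj(f,w(f,d['at']))).tolist()) for d in r[:2]])
        except Exception as e: print(t,e)
E
```

```text
pics
time 0.0
joint_positions [-76.575, 35.287, -0.722, 81.639, 0.463, 63.222, -2.315]
qvel [-0.045, -0.024, 0.008, 0.08, -0.033, 0.026, 0.009]
joint_torque [-0.0, -45.893, 0.209, -16.575, -0.061, 0.02, 0.0]
eef_pos [167.396, 627.253, 217.513]
ee_rot [[-0.966, 0.258, -0.001], [0.258, 0.966, -0.002], [-0.0, -0.003, -1.0]]
ft_force [-0.205, 0.967, 1.054]
moment [-0.031, 0.001, 0.012]
opening 92.779
scene [1440.5, -588.3, 876.9] [[0.556, 0.467, -0.687], [0.831, -0.331, 0.448], [-0.018, -0.82, -0.572]] [[525.9, 0.0, 326.5], [0.0, 525.9, 236.6], [0.0, 0.0, 1.0]]
unit [(0.77, [629.0, 392.0, 290.0], [474.0, 149.0]), (0.7, [515.0, -6.0, 9.0], [321.0, 269.0])]
stop [(0.76, [631.0, 393.0, 295.0], [475.0, 147.0])]
ramp_toe [(0.91, [630.0, 392.0, 292.0], [475.0, 149.0]), (0.44, [620.0, -429.0, 51.0], [180.0, 351.0])]
apron_top [(0.64, [629.0, 394.0, 298.0], [475.0, 146.0]), (0.46, [753.0, -67.0, 95.0], [356.0, 304.0])]
panel [(0.8, [512.0, -4.0, 10.0], [321.0, 268.0])]
panel_foot [(0.85, [506.0, -12.0, 10.0], [317.0, 268.0])]
panel_head [(0.89, [511.0, -5.0, 15.0], [320.0, 267.0])]
beaker [(0.64
[... 498 characters left out ...]
amp_toe []
apron_top [(0.88, [507.0, 392.0, 442.0], [101.0, 222.0])]
panel [(0.64, [500.0, 9.0, 16.0], [319.0, 257.0])]
panel_foot [(0.7, [501.0, 8.0, 12.0], [319.0, 256.0]), (0.61, [506.0, 395.0, 445.0], [98.0, 222.0])]
panel_head [(0.82, [500.0, 6.0, 13.0], [321.0, 257.0]), (0.17, [746.0, 104.0, 15.0], [282.0, 159.0])]
beaker [(0.83, [756.0, 230.0, 50.0], [230.0, 152.0])]
wash_bottle [(0.96, [724.0, -46.0, 118.0], [343.0, 157.0])]
flask [(0.58, [595.0, -411.0, 47.0], [493.0, 217.0]), (0.35, [500.0, 6.0, 17.0], [320.0, 257.0])]
jar [(0.69, [674.0, 277.0, 50.0], [210.0, 184.0])]
vial []
dish [(0.71, [747.0, 104.0, 16.0], [282.0, 159.0])]
spatula [(0.47, [460.0, -406.0, 6.0], [488.0, 274.0])]
```

View pics/scene0.png

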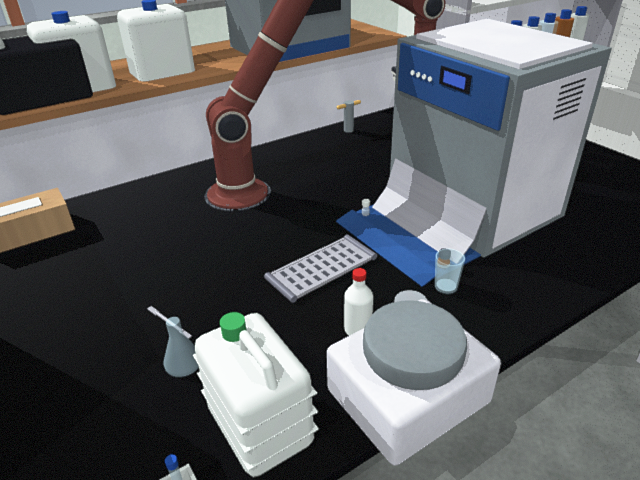

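View pics/top0.png

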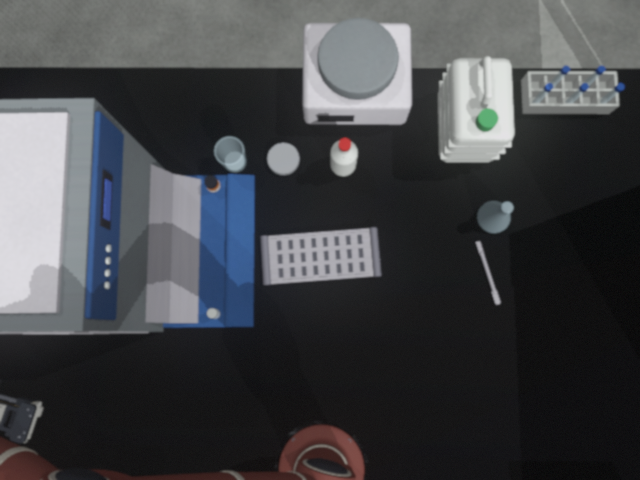

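Run:
```python
from h import *
im=cv2.imread('pics/top0.png')
c=im[150:345,130:400]; c=np.clip(c.astype(float)*1.5,0,255).astype(np.uint8)
cv2.imwrite('pics/crop0.png',cv2.resize(c,None,fx=2.95,fy=2.95,interpolation=cv2.INTER_CUBIC))
s=cv2.imread('pics/scene0.png')[150:310,250:500]
cv2.imwrite('pics/crop1.png',cv2.resize(s,None,fx=3.2,fy=3.2,interpolation=cv2.INTER_CUBIC))
```

```text
(no output)
```

View pics/crop0.png

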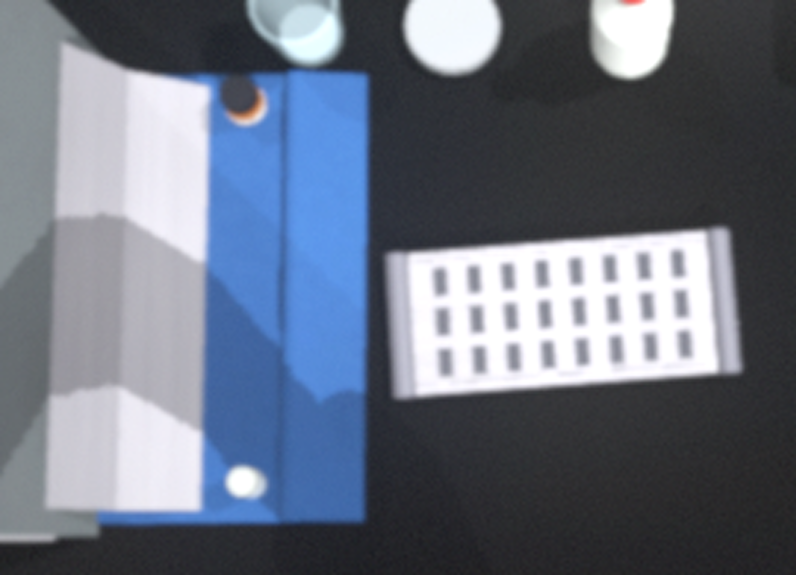

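View pics/crop1.png

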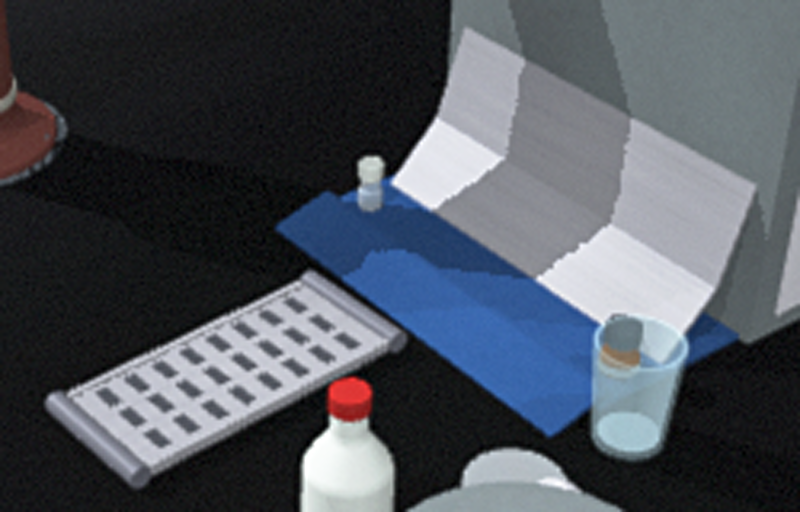

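```bash
cat >> h.py <<'E'
# unit frame set after fit
E
python3 - <<'E'
from h import *
from scipy.optimize import least_squares
f=grab('top'); g=grab('scene')
c=lambda x,y:(130+x/2.95-.33,150+y/2.95-.33)
s=lambda x,y:(250+x/3.2-.34,150+y/3.2-.34)
for n,p,z in [('toe far',(367,72),0),('toe near',(365,521),0),('apr far',(209,85),5),('apr near',(202,510),5),('rim far',(288,72),17),('rim near',(281,521),17),('h far',(397,251),15),('h near',(404,398),15),('f far',(720,230),15),('f near',(733,374),15),('vial',(245,480),55),('jar',(240,95),50)]:
    print(n,np.round(ray(f,*c(*p),z),1))
for n,p,z in [('toe near',(275,228),0),('toe far',(547,436),0),('apr near',(390,183),5),('apr far',(683,333),5),('aprtop near',(464,28),150),('aprtop far',(756,185),150)]:
    print(n,np.round(ray(g,*s(*p),z),1))
# fit unit pose (x,y,th)
obs=[(f,c(367,72),(190,-220,0)),(f,c(365,521),(-190,-220,0)),(f,c(209,85),(180,-85,5)),(f,c(202,510),(-180,-85,5)),
(g,s(275,228),(-190,-220,0)),(g,s(547,436),(190,-220,0)),(g,s(390,183),(-180,-85,5)),(g,s(683,333),(180,-85,5)),(g,s(464,28),(-180,0,150)),(g,s(756,185),(180,0,150)),(f,c(61,43),(180,0,150)),(f,c(46,508),(-180,0,150))]
def T(q,p): 
    a=q[2]; return np.array([q[0]+np.cos(a)*p[0]-np.sin(a)*p[1],q[1]+np.sin(a)*p[0]+np.cos(a)*p[1],p[2]])
r=lambda q:np.concatenate([proj(F,T(q,p))-np.array(u) for F,u,p in obs])
o=least_squares(r,[500,330,0],loss='soft_l1',x_scale=[1,1,.01]); print(o.x[:2],np.degrees(o.x[2])); print(np.round(r(o.x).reshape(-1,2),1).tolist())
# panel fit, tube end points at mid tube top: use silhouettes: tube axis approx z=10 
po=[(f,c(397,251),(60,270,6)),(f,c(404,398),(-60,270,6)),(f,c(720,230),(60,0,6)),(f,c(733,374),(-60,0,6)),
(g,s(312,277),(-60,270,0)),(g,s(398,342),(60,270,0)),(g,s(57,401),(-60,0,0)),(g,s(141,478),(60,0,0))]
def P(q,p): v=T(q,p); v[2]+=10; return v
r2=lambda q:np.concatenate([proj(F,P(q,p))-np.array(u) for F,u,p in po])
o2=least_squares(r2,[500,-130,0],loss='soft_l1',x_scale=[1,1,.01]); print(o2.x[:2],np.degrees(o2.x[2])); print(np.round(r2(o2.x).reshape(-1,2),1).tolist())
U=o.x
def inv(p): a=U[2]; d=np.array(p[:2])-U[:2]; return np.array([np.cos(a)*d[0]+np.sin(a)*d[1],-np.sin(a)*d[0]+np.cos(a)*d[1]])
for p in [(0,0,0),(0,270,0)]: print('panel in unit',inv(P(o2.x,p)))
for n in ['beaker','wash_bottle','dish','jar','vial']:
    for F in (f,g):
        for d in eyes.search_frame(n,F)[:1]: q=w(F,d['at']); print(n,round(d['p'],2),np.round(q),np.round(inv(q)))
E
```

```text
toe far [711.8 176.2   0. ]
toe near [329.2 168.5   0. ]
apr far [698.4 311.1   5. ]
apr near [337.2 303.1   5. ]
rim far [707.  241.4  17. ]
rim near [328.5 235.4  17. ]
h far [553.4 145.3  15. ]
h near [430.1 136.8  15. ]
f far [ 572.8 -125.6   15. ]
f near [ 451.8 -135.6   15. ]
vial [360.4 259.   55. ]
jar [678.5 275.2  50. ]
toe near [333.4 166.7   0. ]
toe far [708.9 171.6   0. ]
apr near [338.7 300.4   5. ]
apr far [678.  354.5   5. ]
aprtop near [340.4 382.6 150. ]
aprtop far [696.5 392.  150. ]
[515.3939086 392.1251426] 1.2469517010186573
[[-0.1, 0.6], [0.2, -0.4], [-0.0, 0.5], [-0.0, -0.1], [-0.2, -0.6], [1.7, -0.4], [0.4, -0.5], [-6.3, 9.1], [0.4, -1.1], [0.8, -0.7], [0.3, -0.3], [0.7, 0.0]]
[ 512.78546997 -129.14537762] 4.327559912022006
[[0.2, 0.4], [0.5, -1.0], [-0.4, -0.0], [-0.8, -0.5], [-0.9, 0.6], [0.4, -0.3], [-0.4, -0.5], [-0.2, -0.9]]
panel in unit [ -13.9515509  -521.09031217]
panel in unit [ -28.46158164 -251.48048481]
beaker 0.76 [755. 231.  51.] [ 236. -166.]
beaker 0.66 [754. 212.  70.] [ 234. -186.]
wash_bottle 0.64 [725. -47. 119.] [ 200. -444.]
wash_bottle 0.81 [753. -69.  97.] [ 228. -466.]
dish 0.6 [747. 106.  18.] [ 225. -292.]
dish 0.79 [727. 112.  16.] [ 206. -285.]
jar 0.69 [675. 275.  49.] [ 157. -121.]
vial 0.66 [358. 258.  61.] [-160. -131.]
```

```bash
python3 -m handwheel '[[-0.5,-3.2,0,0,0,0],[-0.5,-3.2,0,0,0,0],[-0.5,-3.2,0,0,0,0],[-0.5,-3.2,0,0,0,0],[-0.5,-3.2,0,0,0,0],[-0.5,-3.2,0,0,0,0],[-0.5,-3.2,0,0,0,0],[0,0,0,0,0,-0.12],[0,0,0,0,0,-0.12],[0,0,0,0,0,-0.12]]' 0.4
```

```text
time: 2.93
eef_pos: [143.6, 402.2, 219.2]
ee_rot: [[-0.995, -0.105, 0.001], [-0.105, 0.995, 0.001], [-0.001, 0.001, -1.0]]
ft_force: [0.8, -0.0, -0.7]
opening: 64.9
```

```bash
python3 -m handwheel '[[0,0,0,0,0,-0.112],[0,0,0,0,0,-0.112],[0,0,0,0,0,-0.112],[0,0,0,0,0,-0.112],[0,0,0,0,0,-0.112],[0,0,0,0,0,-0.112],[0,0,0,0,0,-0.112],[0,-3.5,0,0,0,0],[0,-3.5,0,0,0,0],[0,-3.5,0,0,0,0]]'
```

```text
time: 3.77
eef_pos: [225.5, 335.5, 218.9]
ee_rot: [[-0.633, -0.774, 0.0], [-0.774, 0.633, 0.001], [-0.001, 0.0, -1.0]]
ft_force: [0.6, -0.3, 0.4]
opening: 65.3
```

```bash
python3 -m handwheel '[[0,-3.5,0,0,0,0],[0,-3.5,0,0,0,0],[0,-3.5,0,0,0,0],[0,-3.5,0,0,0,0],[0,-3.5,0,0,0,0],[0,-3.5,0,0,0,0],[0,-3.5,0,0,0,0],[0,0,0,0,0,0.12],[0,0,0,0,0,0.12],[0,0,0,0,0,0.12]]'; python3 -c "
from h import *
print(np.round(bot.sense()['joint_positions'],1))"
```

```text
time: 4.6
eef_pos: [414.9, 179.6, 218.7]
ee_rot: [[-0.87, -0.492, 0.0], [-0.492, 0.87, 0.0], [-0.0, 0.0, -1.0]]
ft_force: [-0.6, 0.8, 0.2]
opening: 64.7
[-25.3  17.9  -1.2 112.7   0.5  49.4  92.8]
```

```bash
python3 -m handwheel '[[0,0,0,0,0,0.12],[0,0,0,0,0,0.12],[0,0,0,0,0,0.12],[0,0,0,0,0,0.12],[0,0,0,0,0,0.12],[0,0,0,0,0,0.12],[0,0,0,0,0,0.12],[0,0,0,0,0,0.12],[0,0,0,0,0,0.12],[0,0,0,0,0,0.12]]'
python3 -m handwheel '[[0,0,0,0,0,0.12],[0,0,0,0,0,0.12],[0,0,0,0,0,0.12],[0,0,0,0,0,0.12],[0,0,0,0,0,0.12],[0,0,0,0,0,0.12],[0,0,0,0,0,0.1],[0,0,0,0,0,0]]'; python3 -c "
from h import *
print(np.round(bot.sense()['joint_positions'],1))"
```

```text
time: 5.43
eef_pos: [414.2, 180.5, 218.9]
ee_rot: [[-0.776, 0.631, 0.0], [0.631, 0.776, 0.0], [-0.0, 0.001, -1.0]]
ft_force: [-0.9, 0.8, -0.2]
opening: 65.4
time: 6.1
eef_pos: [414.2, 180.7, 218.8]
ee_rot: [[-0.073, 0.997, 0.0], [0.997, 0.073, 0.0], [0.0, 0.0, -1.0]]
ft_force: [-0.3, -0.5, -0.4]
opening: 64.9
[-46.2  19.2  26.6 113.3 -11.1  50.   -9.6]
```

```bash
python3 -m handwheel '[[-3.5,0.76,0,0,0,0],[-3.5,0.76,0,0,0,0],[-3.5,0.76,0,0,0,0],[-3.5,0.76,0,0,0,0],[-3.5,0.76,0,0,0,0],[-3.5,0.76,0,0,0,0],[-3.5,0.76,0,0,0,0],[-3.5,0.76,0,0,0,0],[-3.5,0.76,0,0,0,0],[-3.5,0.76,0,0,0,0]]'
python3 -m handwheel '[[0,0,2,0,0,0],[0,0,2,0,0,0],[0,0,2,0,0,0],[0,0,2,0,0,0],[0,0,0,0,0,0]]'
python3 - <<'E'
from h import *
print(np.round(bot.sense()['joint_positions'],1)); grab('scene','s1.png'); grab('top','t1.png')
E
```

```text
time: 6.93
eef_pos: [516.2, -164.7, 218.8]
ee_rot: [[-0.077, 0.997, 0.0], [0.997, 0.077, 0.0], [0.0, 0.0, -1.0]]
ft_force: [0.3, 0.2, 0.4]
opening: 65.1
time: 7.35
eef_pos: [513.4, -161.8, 135.3]
ee_rot: [[-0.076, 0.997, -0.007], [0.997, 0.077, 0.003], [0.003, -0.007, -1.0]]
ft_force: [-0.5, 0.4, -0.9]
opening: 65.2
[ -1.3  33.3  25.5 106.1 -19.4  45.3  38.8]
```

View pics/s1.png

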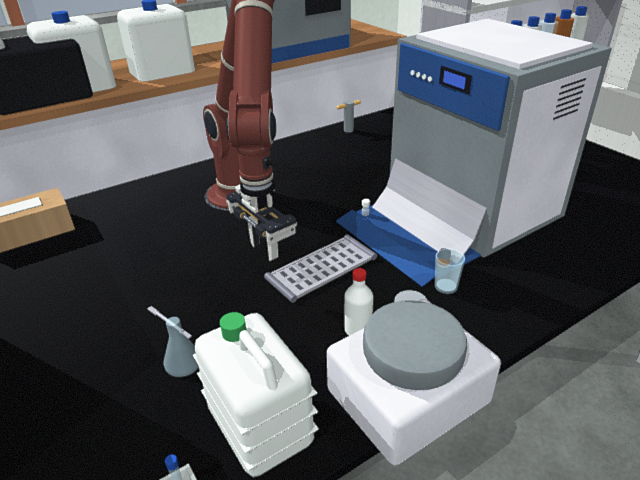

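View pics/t1.png

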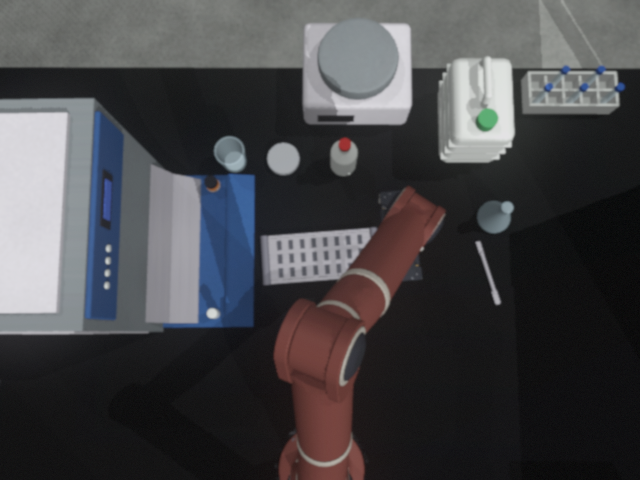

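```bash
python3 -m handwheel '[[0,0,2.5,0,0,0],[0,0,2.5,0,0,0],[0,0,2.5,0,0,0],[0,0,2.5,0,0,0],[0,0,1.5,0,0,0],[0,0,1.2,0,0,0],[0,0,0,0,0,0],[0,0,0,0,0,0]]'
python3 - <<'E'
from h import *
g=grab('scene'); im=g['pixels'][200:310,220:390,::-1]; cv2.imwrite('pics/s2.png',cv2.resize(im,None,fx=4.7,fy=4.7,interpolation=cv2.INTER_CUBIC))
E
```

```text
time: 8.12
eef_pos: [516.8, -163.4, 12.6]
ee_rot: [[-0.075, 0.997, 0.002], [0.997, 0.075, -0.001], [-0.001, 0.002, -1.0]]
ft_force: [0.4, 0.1, 1.2]
opening: 65.4
```

View pics/s2.png

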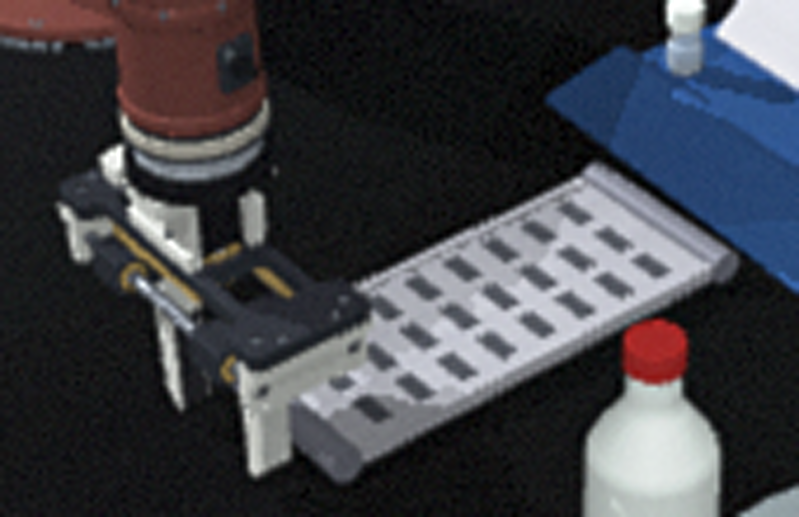

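```bash
python3 -m handwheel '[[0.2,0,0.3,0,0,0],[0.2,0,0.3,0,0,0],[0.2,0,0,0,0,0],[0.2,0,0,0,0,0],[0.2,0,0,0,0,0],[0.2,0,0,0,0,0],[0.2,0,0,0,0,0],[0.2,0,0,0,0,0],[0.2,0,0,0,0,0],[0.2,0,0,0,0,0]]'
python3 -m handwheel '[[0.2,0,0,0,0,0.003],[0.2,0,0,0,0,0.003],[0.2,0,0,0,0,0.003],[0.2,0,0,0,0,0.003],[0.2,0,0,0,0,0.003],[0.2,0,0,0,0,0.003],[0.2,0,0,0,0,0.003],[0.2,0,0,0,0,0.003],[0.2,0,0,0,0,0.003],[0.2,0,0,0,0,0.003]]'
```

```text
time: 9.0
eef_pos: [514.4, -143.5, 5.8]
ee_rot: [[-0.074, 0.997, 0.0], [0.997, 0.074, -0.001], [-0.001, 0.0, -1.0]]
ft_force: [-0.2, -1.6, 0.2]
opening: 65.0
time: 9.83
eef_pos: [513.1, -122.9, 5.7]
ee_rot: [[-0.044, 0.999, -0.0], [0.999, 0.044, -0.0], [-0.0, -0.0, -1.0]]
ft_force: [0.0, -2.0, -0.6]
opening: 65.0
```

```bash
python3 -m handwheel '[[0.25,0,0,0,0,0.002],[0.25,0,0,0,0,0.002],[0.25,0,0,0,0,0.002],[0.25,0,0,0,0,0.002],[0.25,0,0,0,0,0.002],[0.25,0,0,0,0,0.002],[0.25,0,0,0,0,0.002],[0.25,0,0,0,0,0.002],[0.25,0,0,0,0,0.002],[0.25,0,0,0,0,0.002]]'
python3 -m handwheel '[[0.25,0,0,0,0,0],[0.25,0,0,0,0,0],[0.25,0,0,0,0,0],[0.25,0,0,0,0,0],[0.25,0,0,0,0,0],[0.25,0,0,0,0,0],[0.25,0,0,0,0,0],[0.25,0,0,0,0,0],[0.25,0,0,0,0,0],[0.25,0,0,0,0,0]]'
cat > look.py <<'E'
import sys
from h import *
n=sys.argv[1]
g=grab('scene'); im=g['pixels'][130:310,250:490,::-1]; cv2.imwrite(f'pics/s{n}.png',cv2.resize(im,None,fx=3.3,fy=3.3,interpolation=cv2.INTER_CUBIC))
f=grab('top'); im=f['pixels'][150:345,130:400,::-1]; cv2.imwrite(f'pics/t{n}.png',cv2.resize(np.clip(im*1.4,0,255).astype(np.uint8),None,fx=2.95,fy=2.95,interpolation=cv2.INTER_CUBIC))
E
python3 look.py 3
```

```text
time: 10.67
eef_pos: [512.2, -97.8, 5.6]
ee_rot: [[-0.024, 1.0, -0.0], [1.0, 0.024, 0.0], [0.0, -0.0, -1.0]]
ft_force: [0.1, -0.9, -0.6]
opening: 64.8
time: 11.5
eef_pos: [511.6, -72.9, 5.6]
ee_rot: [[-0.024, 1.0, -0.0], [1.0, 0.024, -0.0], [-0.0, -0.0, -1.0]]
ft_force: [-0.8, -1.6, -0.6]
opening: 64.9
```

View pics/s3.png

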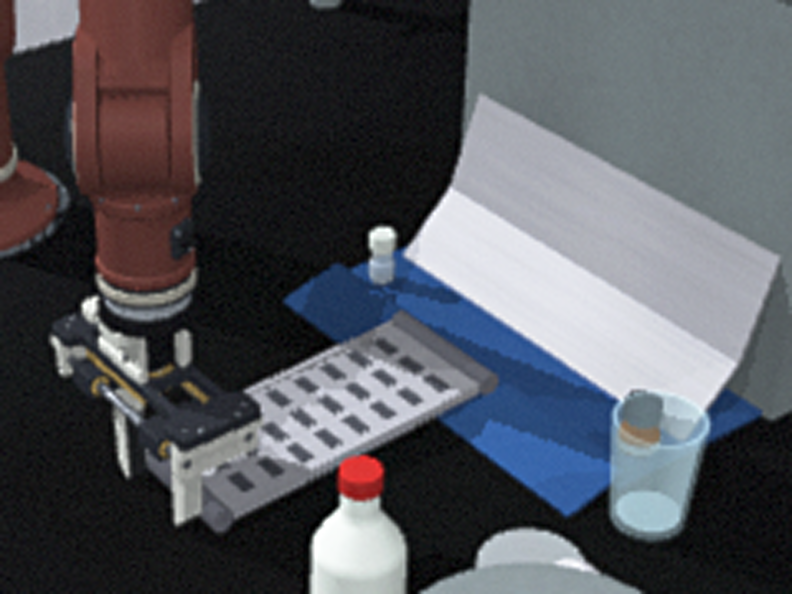

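View pics/t3.png

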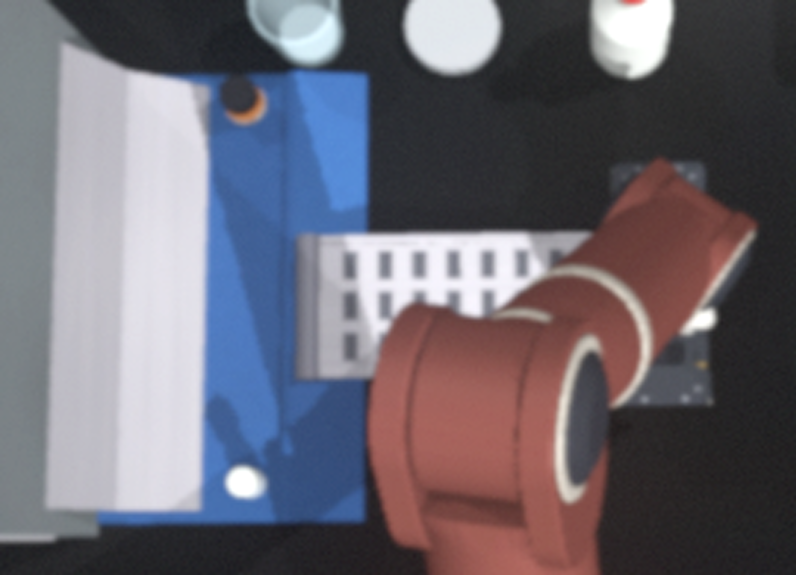

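```bash
for i in 1; do python3 -m handwheel '[[0.25,0,0,0,0,0],[0.25,0,0,0,0,0],[0.25,0,0,0,0,0],[0.25,0,0,0,0,0],[0.25,0,0,0,0,0],[0.25,0,0,0,0,0],[0.25,0,0,0,0,0],[0.25,0,0,0,0,0],[0.25,0,0,0,0,0],[0.25,0,0,0,0,0]]' | grep -v rot; done
python3 -m handwheel '[[0.25,0,0,0,0,0],[0.25,0,0,0,0,0],[0.25,0,0,0,0,0],[0.25,0,0,0,0,0],[0.25,0,0,0,0,0],[0.25,0,0,0,0,0],[0.25,0,0,0,0,0],[0.25,0,0,0,0,0],[0.25,0,0,0,0,0],[0.25,0,0,0,0,0]]' | grep -v rot
python3 look.py 4
```

```text
time: 12.43
eef_pos: [511.0, -47.5, 5.7]
ft_force: [0.4, -0.3, -0.3]
opening: 65.3
time: 13.27
eef_pos: [510.4, -22.9, 5.7]
ft_force: [1.1, -1.2, -0.4]
opening: 65.1
```

View pics/s4.png

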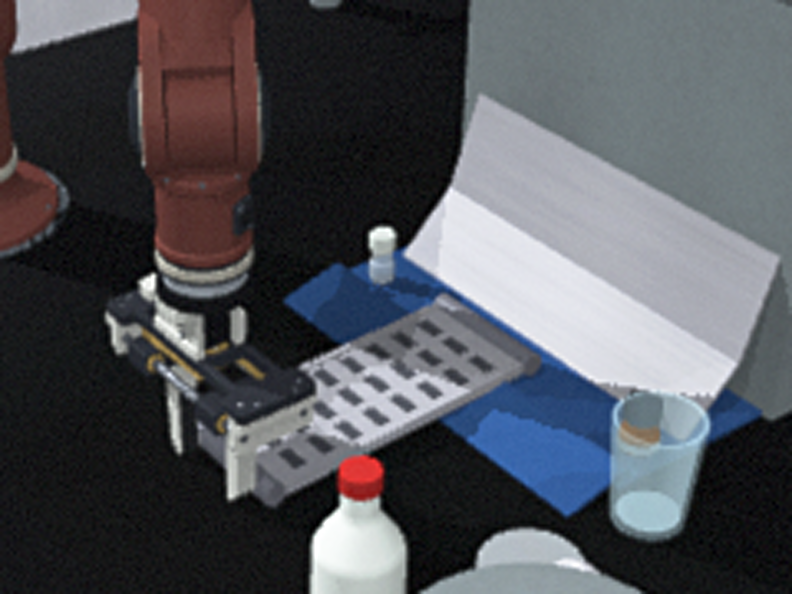

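```bash
python3 -m handwheel '[[0.2,0,0,0,0,0],[0.2,0,0,0,0,0],[0.2,0,0,0,0,0],[0.2,0,0,0,0,0],[0.2,0,0,0,0,0],[0.2,0,0,0,0,0],[0.2,0,0,0,0,0],[0.2,0,0,0,0,0],[0.2,0,0,0,0,0],[0.2,0,0,0,0,0]]'
python3 -m handwheel '[[0.15,0,0,0,0,0],[0.15,0,0,0,0,0],[0.15,0,0,0,0,0],[0.15,0,0,0,0,0],[0.15,0,0,0,0,0],[0.15,0,0,0,0,0],[0.15,0,0,0,0,0],[0.15,0,0,0,0,0],[0.15,0,0,0,0,0],[0.15,0,0,0,0,0]]'
```

```text
time: 14.2
eef_pos: [509.9, -3.0, 5.6]
ee_rot: [[-0.024, 1.0, -0.0], [1.0, 0.024, -0.0], [-0.0, -0.0, -1.0]]
ft_force: [0.7, -0.7, -0.1]
opening: 65.2
time: 15.03
eef_pos: [509.6, 12.0, 5.6]
ee_rot: [[-0.024, 1.0, -0.0], [1.0, 0.024, -0.0], [-0.0, -0.0, -1.0]]
ft_force: [-0.3, -2.5, -0.4]
opening: 65.2
```

```bash
python3 -m handwheel '[[0.15,0,0,0,0,0],[0.15,0,0,0,0,0],[0.15,0,0,0,0,0],[0.15,0,0,0,0,0],[0.15,0,0,0,0,0],[0.15,0,0,0,0,0],[0.15,0,0,0,0,0],[0.15,0,0,0,0,0],[0.15,0,0,0,0,0],[0.15,0,0,0,0,0]]'
```

```text
time: 15.87
eef_pos: [509.3, 26.0, 5.7]
ee_rot: [[-0.023, 1.0, 0.0], [1.0, 0.023, -0.001], [-0.001, 0.0, -1.0]]
ft_force: [0.3, -4.3, -0.7]
opening: 65.0
```

```bash
python3 -m handwheel '[[0.18,0,0,0,0,0],[0.18,0,0,0,0,0],[0.18,0,0,0,0,0],[0.18,0,0,0,0,0],[0.18,0,0,0,0,0],[0.18,0,0,0,0,0],[0.18,0,0,0,0,0],[0.18,0,0,0,0,0],[0.18,0,0,0,0,0],[0.18,0,0,0,0,0]]'
python3 -m handwheel '[[0.18,0,0,0,0,0],[0.18,0,0,0,0,0],[0.18,0,0,0,0,0],[0.18,0,0,0,0,0],[0.18,0,0,0,0,0],[0.18,0,0,0,0,0],[0.18,0,0,0,0,0],[0.18,0,0,0,0,0],[0.18,0,0,0,0,0],[0.18,0,0,0,0,0]]'; python3 look.py 5
```

```text
time: 16.7
eef_pos: [508.7, 45.1, 5.6]
ee_rot: [[-0.024, 1.0, -0.0], [1.0, 0.024, -0.0], [-0.0, -0.0, -1.0]]
ft_force: [-0.3, -2.8, -1.3]
opening: 65.1
time: 17.53
eef_pos: [508.3, 63.1, 5.7]
ee_rot: [[-0.024, 1.0, -0.0], [1.0, 0.024, 0.0], [0.0, -0.0, -1.0]]
ft_force: [-0.8, -2.9, -0.5]
opening: 65.2
```

View pics/s5.png

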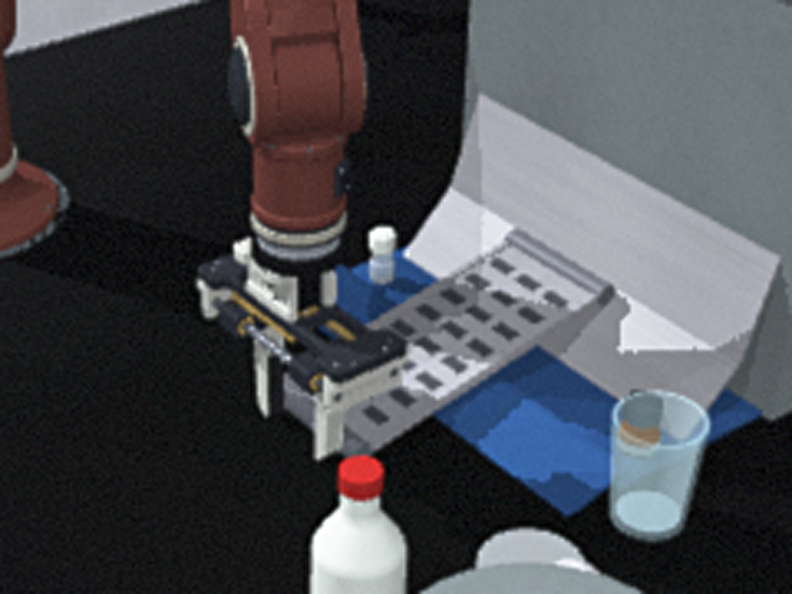

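View pics/t5.png

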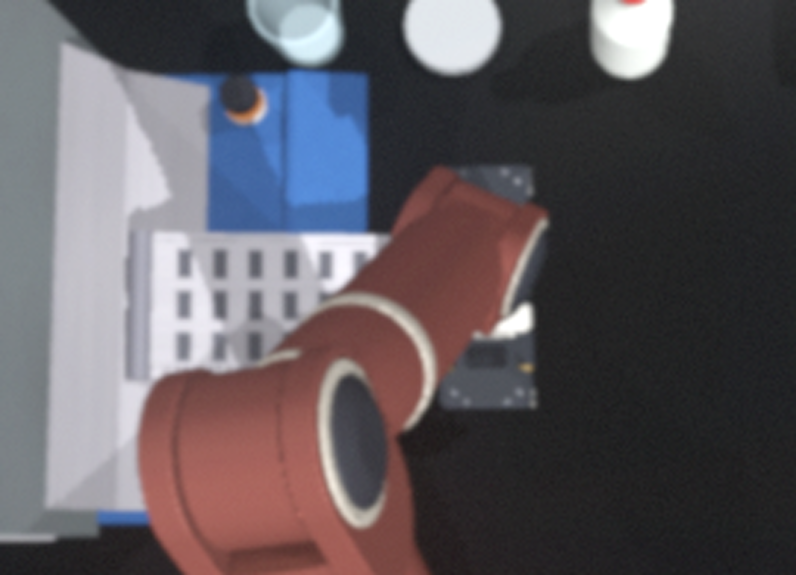

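```bash
python3 -m handwheel '[[0.18,0,0,0,0,0],[0.18,0,0,0,0,0],[0.18,0,0,0,0,0],[0.18,0,0,0,0,0],[0.18,0,0,0,0,0],[0.18,0,0,0,0,0],[0.15,0,0,0,0,0],[0.15,0,0,0,0,0]]'
python3 -m handwheel '[[0.15,0,0,0,0,0],[0.15,0,0,0,0,0],[0.15,0,0,0,0,0],[0.15,0,0,0,0,0],[0.15,0,0,0,0,0],[0.15,0,0,0,0,0],[0.15,0,0,0,0,0],[0.15,0,0,0,0,0]]'
```

```text
time: 18.3
eef_pos: [508.1, 73.6, 5.5]
ee_rot: [[-0.021, 1.0, 0.001], [1.0, 0.021, -0.004], [-0.004, 0.001, -1.0]]
ft_force: [0.5, -7.9, -2.7]
opening: 65.0
time: 18.97
eef_pos: [507.5, 86.6, 5.4]
ee_rot: [[-0.022, 1.0, -0.0], [1.0, 0.022, -0.003], [-0.003, -0.0, -1.0]]
ft_force: [0.2, -5.5, -1.4]
opening: 64.5
```

```bash
python3 -m handwheel '[[0.15,0,0,0,0,0],[0.15,0,0,0,0,0],[0.15,0,0,0,0,0],[0.15,0,0,0,0,0],[0.15,0,0,0,0,0],[0.15,0,0,0,0,0],[0.15,0,0,0,0,0],[0.15,0,0,0,0,0]]'
python3 -m handwheel '[[0.15,0,0,0,0,0],[0.15,0,0,0,0,0],[0.15,0,0,0,0,0],[0.15,0,0,0,0,0],[0.15,0,0,0,0,0],[0.15,0,0,0,0,0],[0.15,0,0,0,0,0],[0.15,0,0,0,0,0]]'
```

```text
time: 19.63
eef_pos: [507.2, 100.3, 5.6]
ee_rot: [[-0.023, 1.0, -0.0], [1.0, 0.023, -0.001], [-0.001, -0.0, -1.0]]
ft_force: [-0.1, -4.4, -2.0]
opening: 65.6
time: 20.3
eef_pos: [507.1, 113.0, 5.6]
ee_rot: [[-0.024, 1.0, -0.0], [1.0, 0.024, 0.0], [0.0, -0.0, -1.0]]
ft_force: [-0.4, -4.9, -1.4]
opening: 65.1
```

```bash
python3 -m handwheel '[[0.15,0,0,0,0,0],[0.15,0,0,0,0,0],[0.15,0,0,0,0,0],[0.15,0,0,0,0,0],[0.15,0,0,0,0,0],[0.15,0,0,0,0,0],[0.15,0,0,0,0,0],[0.15,0,0,0,0,0]]'
python3 -m handwheel '[[0.15,0,0,0,0,0],[0.15,0,0,0,0,0],[0.15,0,0,0,0,0],[0.15,0,0,0,0,0],[0.15,0,0,0,0,0],[0.15,0,0,0,0,0],[0.15,0,0,0,0,0],[0.15,0,0,0,0,0]]'; python3 look.py 6
```

```text
time: 20.97
eef_pos: [506.9, 124.9, 5.7]
ee_rot: [[-0.024, 1.0, -0.0], [1.0, 0.024, 0.0], [0.0, -0.0, -1.0]]
ft_force: [-0.6, -3.1, -1.6]
opening: 65.2
time: 21.63
eef_pos: [506.5, 134.7, 5.5]
ee_rot: [[-0.022, 1.0, -0.0], [1.0, 0.022, -0.003], [-0.003, -0.0, -1.0]]
ft_force: [-0.6, -6.2, -2.5]
opening: 65.0
```

View pics/s6.png

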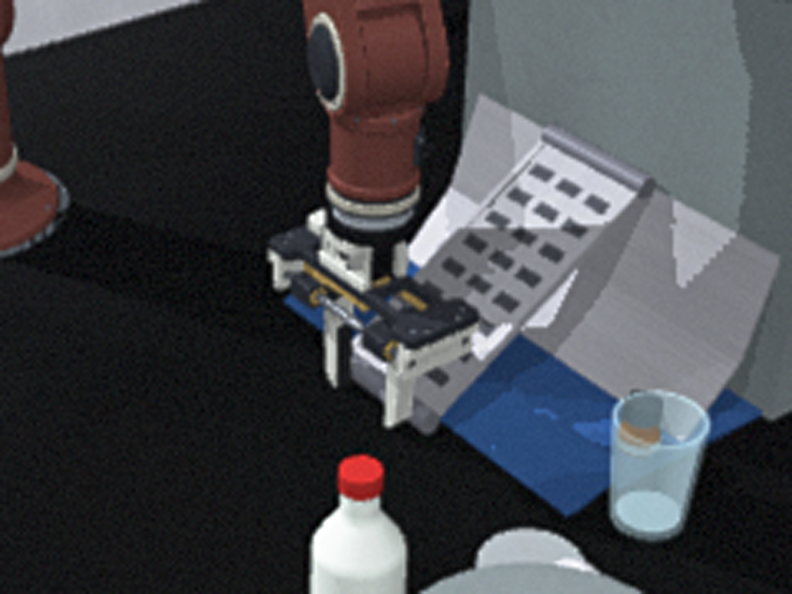

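```bash
python3 -m handwheel '[[0.15,0,0,0,0,0],[0.15,0,0,0,0,0],[0.15,0,0,0,0,0],[0.15,0,0,0,0,0],[0.15,0,0,0,0,0],[0.15,0,0,0,0,0],[0.15,0,0,0,0,0],[0.15,0,0,0,0,0]]'
python3 -m handwheel '[[0.15,0,0,0,0,0],[0.15,0,0,0,0,0],[0.15,0,0,0,0,0],[0.15,0,0,0,0,0],[0.15,0,-0.04,0,0,0],[0.15,0,-0.04,0,0,0],[0.15,0,-0.04,0,0,0],[0.15,0,-0.04,0,0,0]]'
```

```text
time: 22.4
eef_pos: [506.1, 147.6, 5.5]
ee_rot: [[-0.023, 1.0, -0.0], [1.0, 0.023, -0.001], [-0.001, -0.001, -1.0]]
ft_force: [-0.3, -5.1, -2.1]
opening: 65.0
time: 23.07
eef_pos: [506.2, 159.7, 7.4]
ee_rot: [[-0.023, 1.0, 0.0], [1.0, 0.023, -0.001], [-0.001, 0.0, -1.0]]
ft_force: [-0.1, -5.8, -1.0]
opening: 64.9
```

```bash
python3 -m handwheel '[[0.15,0,-0.03,0,0,0],[0.15,0,-0.03,0,0,0],[0.15,0,-0.04,0,0,0],[0.15,0,-0.04,0,0,0],[0.15,0,-0.04,0,0,0],[0.15,0,-0.04,0,0,0],[0.15,0,-0.04,0,0,0],[0.15,0,-0.04,0,0,0]]'; python3 look.py 7
```

```text
time: 23.73
eef_pos: [505.8, 172.3, 10.4]
ee_rot: [[-0.024, 1.0, 0.0], [1.0, 0.024, -0.001], [-0.001, 0.0, -1.0]]
ft_force: [0.8, -5.4, -0.3]
opening: 65.1
```

View pics/s7.png

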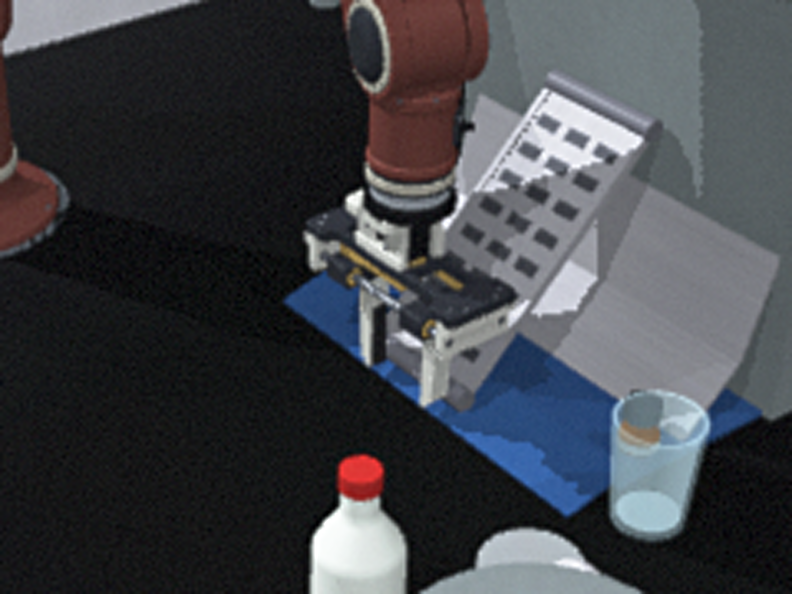

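View pics/t7.png

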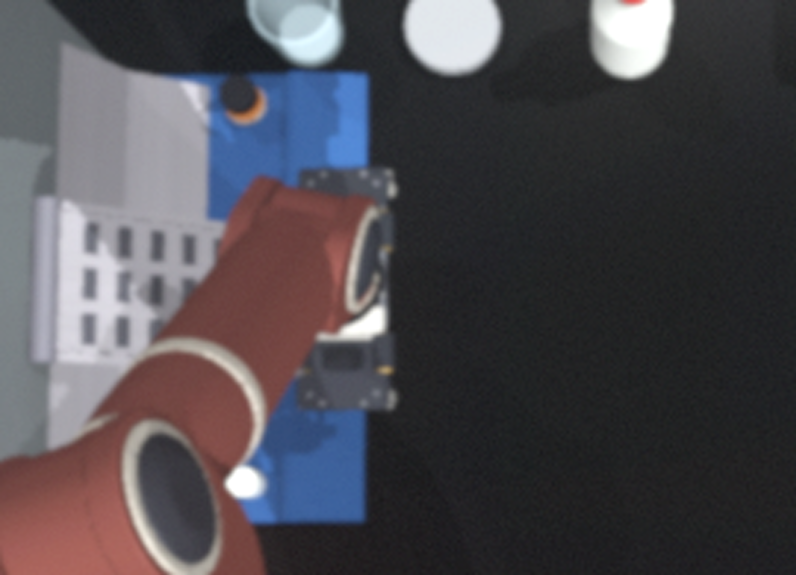

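```bash
python3 -m handwheel '[[0.15,0,-0.045,0,0,0],[0.15,0,-0.045,0,0,0],[0.15,0,-0.045,0,0,0],[0.15,0,-0.045,0,0,0],[0.15,0,-0.045,0,0,0],[0.15,0,-0.045,0,0,0],[0.15,0,-0.045,0,0,0],[0.15,0,-0.045,0,0,0]]'
python3 -m handwheel '[[0.15,0,-0.045,0,0,0],[0.15,0,-0.045,0,0,0],[0.15,0,-0.045,0,0,0],[0.15,0,-0.045,0,0,0],[0.15,0,-0.045,0,0,0],[0.15,0,-0.045,0,0,0],[0.15,0,-0.045,0,0,0],[0.15,0,-0.045,0,0,0]]'
```

```text
time: 24.5
eef_pos: [505.3, 185.0, 13.8]
ee_rot: [[-0.024, 1.0, -0.0], [1.0, 0.024, 0.0], [0.0, -0.0, -1.0]]
ft_force: [-1.4, -4.7, -2.0]
opening: 64.9
time: 25.17
eef_pos: [505.1, 196.8, 17.5]
ee_rot: [[-0.024, 1.0, -0.0], [1.0, 0.024, 0.0], [0.0, -0.0, -1.0]]
ft_force: [0.7, -3.4, -1.9]
opening: 65.0
```

```bash
python3 -m handwheel '[[0.15,0,-0.045,0,0,0],[0.15,0,-0.045,0,0,0],[0.15,0,-0.045,0,0,0],[0.15,0,-0.045,0,0,0],[0.15,0,-0.045,0,0,0],[0.15,0,-0.045,0,0,0],[0.12,0,-0.045,0,0,0],[0.12,0,-0.045,0,0,0],[0.12,0,-0.045,0,0,0]]'; python3 look.py 8
```

```text
time: 25.92
eef_pos: [504.8, 209.3, 21.5]
ee_rot: [[-0.024, 1.0, -0.0], [1.0, 0.024, -0.0], [-0.0, -0.0, -1.0]]
ft_force: [-1.8, -3.1, -1.1]
opening: 65.0
```

View pics/s8.png

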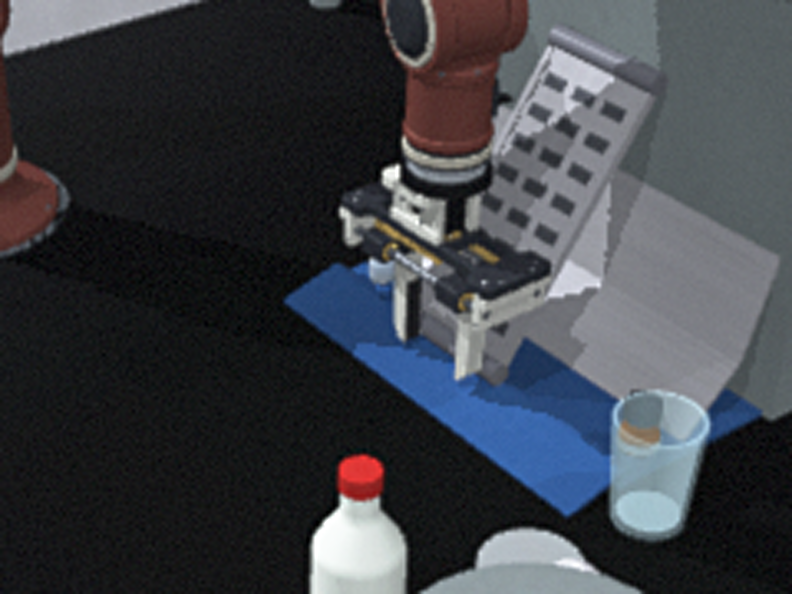

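```bash
python3 -m handwheel '[[0.12,0,-0.02,0,0,0],[0.12,0,-0.02,0,0,0],[0.1,0,-0.02,0,0,0],[0.1,0,0,0,0,0],[0.1,0,0,0,0,0],[0.1,0,0,0,0,0],[0.1,0,0,0,0,0],[0.1,0,0,0,0,0]]'
```

```text
time: 26.68
eef_pos: [504.6, 217.8, 22.1]
ee_rot: [[-0.024, 1.0, -0.0], [1.0, 0.024, 0.0], [0.0, -0.0, -1.0]]
ft_force: [0.8, -2.0, -1.2]
opening: 65.4
```

```bash
python3 -m handwheel '[[0.1,0,0,0,0,0],[0.1,0,0,0,0,0],[0.1,0,0,0,0,0],[0.1,0,0,0,0,0]]'; python3 look.py 9
```

```text
time: 27.02
eef_pos: [504.6, 222.6, 22.2]
ee_rot: [[-0.025, 1.0, 0.0], [1.0, 0.025, 0.001], [0.001, 0.0, -1.0]]
ft_force: [-0.1, -0.5, 0.4]
opening: 65.0
```

View pics/s9.png

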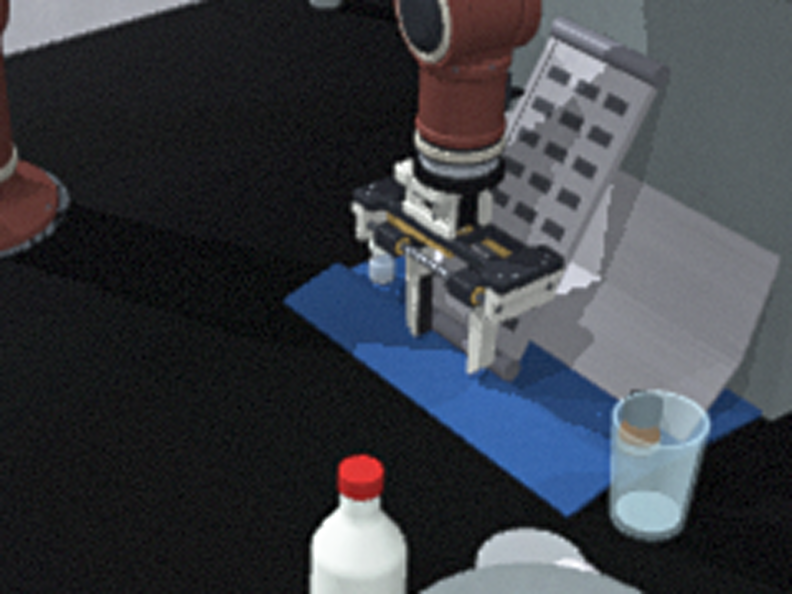

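```bash
python3 -m handwheel '[[0.1,0,0,0,0,0],[0.1,0,0,0,0,0],[0.1,0,0,0,0,0],[0.1,0,0,0,0,0],[0,0,0,0,0,0],[0,0,0,0,0,0]]'; python3 look.py 10
```

```text
time: 27.62
eef_pos: [504.4, 225.7, 22.1]
ee_rot: [[-0.024, 1.0, -0.0], [1.0, 0.024, 0.0], [0.0, -0.0, -1.0]]
ft_force: [-0.2, 0.4, 0.5]
opening: 65.2
```

View pics/s10.png

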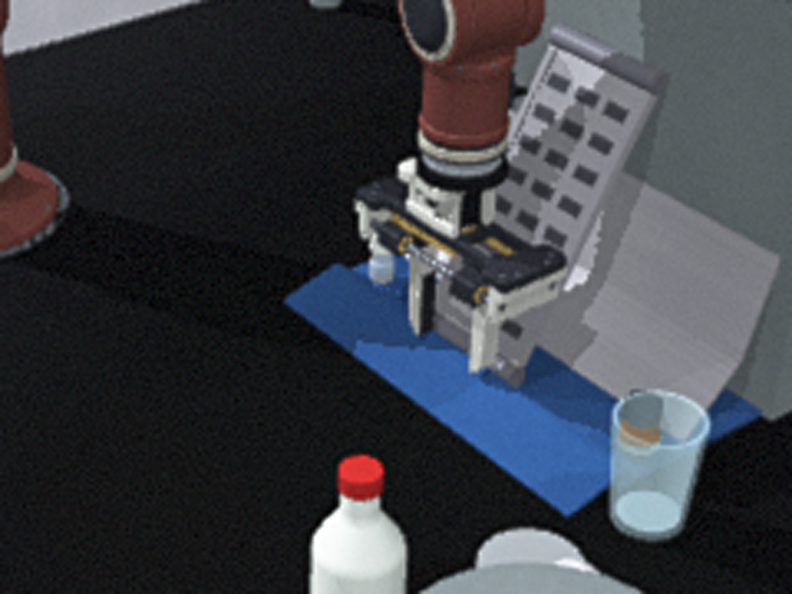

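View pics/t10.png

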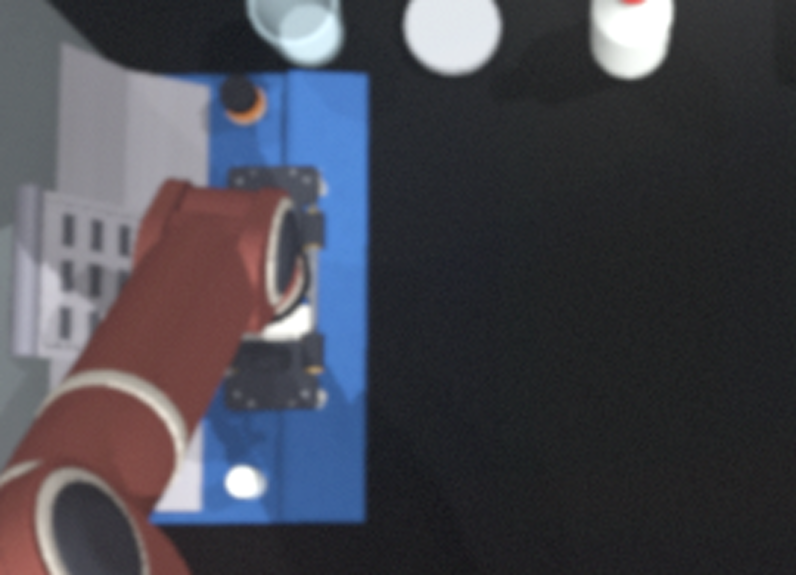

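```bash
python3 -m handwheel '[[-0.5,0,-0.1,0,0,0],[-1,0,-0.1,0,0,0],[-1.5,0,0,0,0,0],[-2,0,-0.5,0,0,0],[-2.5,0,-0.5,0,0,0],[-2.5,0,-1,0,0,0],[-2.5,0,-1,0,0,0],[-2.5,0,-1,0,0,0],[-2.5,0,-1,0,0,0],[-2.5,0,-1,0,0,0]]'; python3 look.py 11
```

```text
time: 28.55
eef_pos: [508.7, 23.0, 84.8]
ee_rot: [[-0.022, 1.0, -0.0], [1.0, 0.022, -0.001], [-0.001, -0.0, -1.0]]
ft_force: [-0.0, -0.1, 0.2]
opening: 64.8
```

View pics/s11.png

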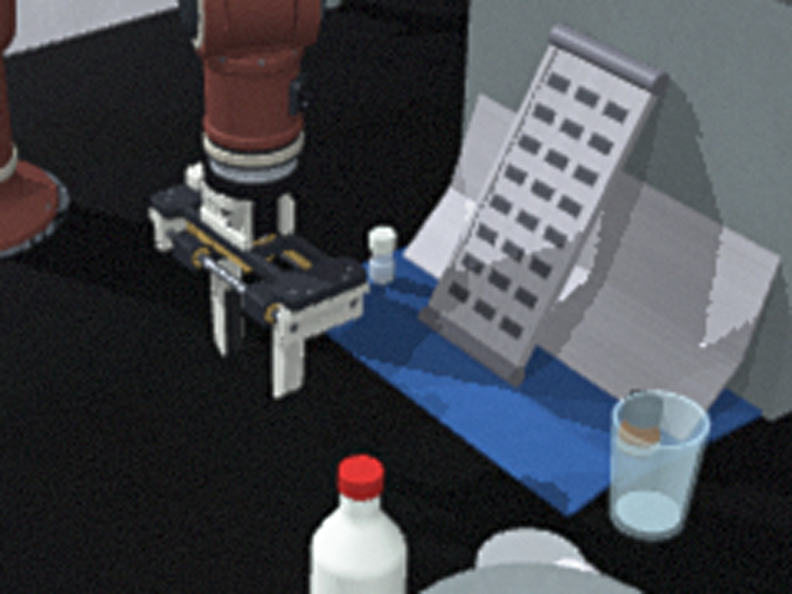

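View pics/t11.png

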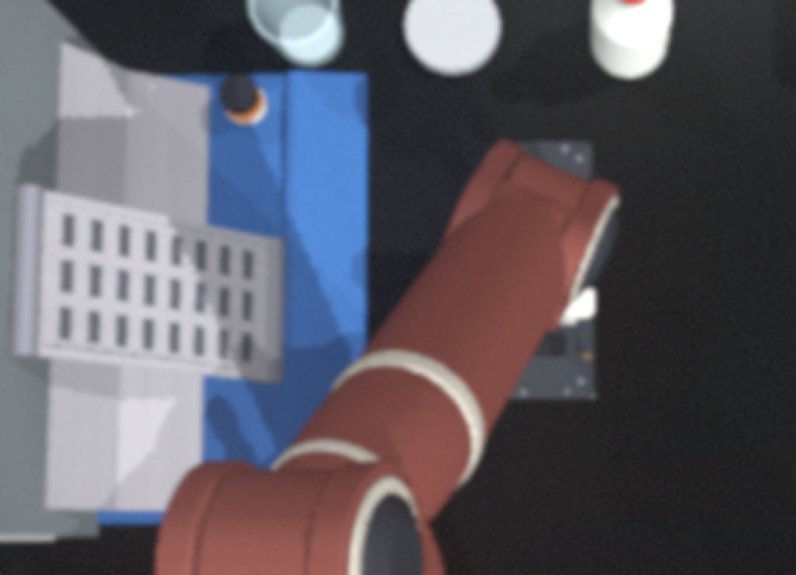

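Run:
```python
from h import *
from scipy.optimize import least_squares
from scipy.spatial.transform import Rotation as R
f=grab('top'); g=grab('scene')
c=lambda x,y:(130+x/2.95-.33,150+y/2.95-.33)
s=lambda x,y:(250+x/3.3-.35,130+y/3.3-.35)
U=np.array([515.394,392.125,0]);RU=R.from_euler('z',1.247,degrees=True)
# obs tube-axis ends
ob=[(f,c(33,187),(60,270,0)),(f,c(25,355),(-60,270,0)),(f,c(277,238),(60,0,4)),(f,c(273,380),(-60,0,4)),
(g,s(556,36),(-60,270,0)),(g,s(659,80),(60,270,0)),(g,s(425,318),(-60,0,0)),(g,s(518,375),(60,0,0))]
def pt(q,p): return RU.apply(np.array(q[:3])+R.from_euler('xyz',q[3:],degrees=True).apply(p))+U
r=lambda q:np.concatenate([proj(F,pt(q,p))-np.array(u) for F,u,p in ob])
o=least_squares(r,[0,-145,15,60,0,0],x_scale=[1,1,1,.3,.3,.3],loss='soft_l1')
print('foot(unit)',o.x[:3],'euler',o.x[3:]); print(np.round(r(o.x).reshape(-1,2),1).tolist())
h=o.x[:3]+R.from_euler('xyz',o.x[3:],degrees=True).apply([0,270,0]); print('head',h)
xa=R.from_euler('xyz',o.x[3:],degrees=True).apply([1,0,0]);print('ang',np.degrees(np.arccos(xa[0])),xa)
# predicted ideal square
q=[o.x[0],-145,15,60,0,0]; print('ideal resid',np.round(r(q).reshape(-1,2),1).tolist())
for n in ['beaker','wash_bottle','dish','jar','vial','flask','spatula']:
    F=f
    for d in eyes.search_frame(n,F)[:1]: print(n,round(d['p'],2),np.round(w(F,d['at'])))
cv2.imwrite('pics/t12.png',f['pixels'][:,:,::-1])
```

```text
foot(unit) [ -14.50810813 -142.94965829   14.12397496] euler [60.81843385 -0.91041515 -0.9838238 ]
[[0.1, 0.4], [0.3, 0.4], [0.2, -0.2], [0.4, 0.1], [0.6, -0.9], [0.1, 0.5], [1.2, -0.9], [0.1, 0.6]]
head [-15.9927259  -11.25848103 249.8255442 ]
ang 1.3404042440723325 [ 0.99972636 -0.01716795  0.01588907]
ideal resid [[-0.7, -0.1], [0.2, -0.3], [0.6, -0.2], [1.5, 0.0], [1.0, -0.7], [1.1, 1.1], [0.4, -1.1], [-0.2, 0.7]]
beaker 0.9 [756. 229.  52.]
wash_bottle 0.84 [724. -45. 117.]
dish 0.96 [746. 104.  13.]
jar 0.73 [672. 275.  50.]
flask 0.86 [ 598. -413.   48.]
spatula 0.81 [ 463. -406.    4.]
```

View pics/t12.png

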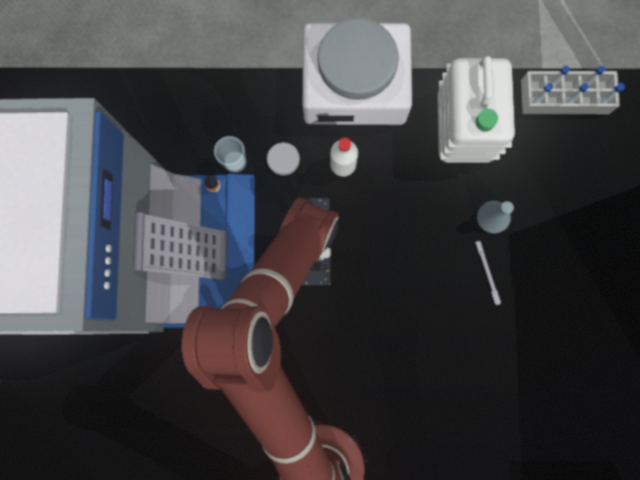

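```bash
python3 -m handwheel '[[-1,0,-1,0,0,0],[0,0,0,0,0,0],[0,0,0,0,0,0],[0,0,0,0,0,0]]'; python3 -c "
from h import *
print(bot.sign_off())"
```

```text
time: 29.43
eef_pos: [509.7, 15.4, 94.4]
ee_rot: [[-0.023, 1.0, 0.001], [1.0, 0.023, 0.0], [0.0, 0.001, -1.0]]
ft_force: [-0.7, 0.0, 0.1]
opening: 64.8
the job is handed in; nothing more can be done
None
```

The panel is leaning on the unit's front with its foot behind the tray rim. The job was handed in at 29.4 s; no verdict is reported.

**What I did:** I pushed the foot tube with both fingers, held 65 mm apart, at 12–30 mm/s. On the way I took out about 3° of skew. I raised the fingertips along with the ramp, and backed off once the foot had dropped in. The highest force I read was about 8 N, but force is only read at the end of each call, so short peaks between readings would not show.

**Last checks,** from fitting the panel's pose in both cameras:

| Measure | Result | Required |
|---|---|---|
| Foot axis from the rim's inner face | about 12 mm | 5–18 mm |
| Foot axis above the tray floor | about 9 mm (10 expected) | below 16 mm |
| Foot off the tray's middle | 14.5 mm | within 130 mm |
| Head axis from the front | about 11 mm | within 20 mm |
| Head axis height | about 250 mm | over 230 mm |
| Tube angle to the front | about 1.3° | under 4° |

- **Climb:** the head was on the unit's front, at an estimated 120 mm high, while the foot was still outside the rim. I worked that height out from geometry and did not measure it.
- **Bystanders:** the network put the beaker, wash bottle, flask, jar, dish and spatula within about 4 mm of where they started. It was not asked for the vial in the scene camera at the end, and it did not find it in the top view. By eye, the vial stood in the same place in the scene camera's picture.
- **Fit quality:** the fit differs from a perfectly square lean by 1–2 pixels, and that is within its error.

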